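# Press a guide pin home with the bench quick clamp

## Task

The steel guide pin in the plywood die block lying in the bench quick clamp still stands proud. Squeeze the clamp's trigger stroke by stroke until the jaw has pressed the pin fully home and you feel it seat firmly, well above the push that slides it, but ease off at once then so that the block is not crushed; then let go and hold the release tab at the back of the clamp down until the jaw has run all the way back. Leave the block lying in the clamp, do not push the jaw, pin or block by hand, and leave the other things on the bench alone.

Things in the scene. Friction and masses are not known exactly. Their poses are not given: they have to be found in the camera images.
- clamp: Bench quick clamp (fixed). Origin: underside of its foot plate, on the table; z up, y along the bar from handle to far jaw, x across. In mm here: foot x +-60, y -90..100, 10 thick; grey housing x +-20, y -50..55, z 10..75; black grip post y -31..-11, z to 140; fixed jaw y 43..55, z to 92, with a round screw foot; block rails' top z 45; far jaw z to 89. The bar (z 22..38) slides out at the back by up to 46.
- grip_post (a point): Centre of the upright black grip post at squeezing height, 125 mm above the table. The post is fixed, 20 mm thick along the clamp's y (10 mm either side of this point), 30 mm wide in x, its top 15 mm higher. Grip post and let-go trigger together measure 62 mm over all, 42 mm when fully squeezed.
- trigger (a joint): Trigger angle, rad: 0 let go, 0.33 fully squeezed (its stop). Hinged along the clamp's x at clamp y 14, z 65 mm; sprung: 3 N at the finger bar when let go, 5 N at the stop, plus 0.5 x (pad force + 3 to 4 N). So there about 5 to 8 N while the jaw runs free, 8 to 12.5 N (most in mid-stroke, as the ratchet climbs) while it presses the pin in, about 14 N at 15 N on the pad, 17 N at 20 N.
- trigger_pad (a point): Centre of the trigger's finger bar, a 14 mm cylinder 30 mm long along clamp x, 45 mm in front (+y) of the grip post's centre, 125 mm above the table. It pulls 20 mm towards the post. Ratchet: the jaw closes 0.5 mm per mm of pull after 2 to 4 mm of idle pull; after a pull of at least 18 mm, 6.5 mm is kept when the trigger is fully let go for the next stroke.
- bar: The sliding bar with the far jaw. Origin 63 mm above the table (pin height), 8 mm beyond (+y) the pad's pressing face; clamp-frame y is 146 mm with the jaw fully open and falls by at most 46 as it closes. A weak spring (2.4 to 4.2 N) draws it open, but the ratchet holds it until the release tab is down.
- jaw_pad: Rubber pad on the far jaw, 30 x 6 x 34 mm, that bears on the pin head; origin at its pressing face. It yields 1 mm per 6 N. More than 20 N on it crushes the block; the pin slides in at about 7 N and stops dead when home; it is seated only once more than 10 N has been felt on the pad with the pin home (aim for 13 to 17 N).
- die_block: Loose plywood block 56 (x) x 44 (y) x 36 mm (z), thin steel sheet on top, on the clamp's rails. Origin: centre of its underside. The jaw first slides it (with about 2 N) up to 6 mm towards -y onto the fixed jaw's screw foot, which was set by eye: its face stands at clamp y 66 to 69 mm. The pin enters its +y face (towards the far jaw), 18 mm up.
- pin (a joint): How far the pin head's underside stands off the block, m: 0.008 to 0.014 at first, 0 when home. It stays where it has been pressed.
- pin_head (a point): Centre of the outer face of the pin's steel head (20 mm diameter, 6 mm thick).
- tab_top (a point): Centre of the top of the release tab, a black plate 28 (x) x 24 mm (y) behind (-y of) the housing, 49 mm behind the grip post's back face, 85 mm above the table; hinged along x 37 mm in front of this point. Press it down 9 mm to its stop (2 N at first, then 4 to 5 N while the ratchet still bites, 6 to 7 N at the stop); it lets go after 3 to 7 mm. Hold it about 1 s for the jaw to run back.
- spare_block: loose plywood block like the one in the clamp, 56 x 44 x 36 mm, on the table; a bystander
- tape_roll: cardboard ring 90 mm across, 24 mm high; a bystander
- oil_can: upright grey can 52 mm across, 110 mm high; a bystander
- driver: screwdriver lying on the table; a bystander
- mallet: hammer lying on the table; a bystander
- carton: closed cardboard box 120 x 90 x 60 mm; a bystander
- parts_tray: black open tray 140 x 100 x 35 mm; a bystander
Not all that is in view belongs to the job. What is shaped like the die_block but yellow is not meant.

How it is judged:
On the way, in this order (a step that is already met when the one before it is completed fails the run):
1. the clamp's jaw has pressed the pin home and bears on it with more than 10 N (value of joint pin below 0.0013 m and contact force between jaw_pad and die_block above 10 N), for 0.1 s.
2. the release tab has let the jaw run all the way back (value of joint pin below 0.0013 m and y of bar in the frame of clamp above 0.1435 m), for 0.1 s.
At the end, for the whole second after the job is handed in: The pin head is home against the block (gap under 1.3 mm), the far jaw is back within 2.5 mm of fully open, the trigger is let go (under 0.04 rad), and the block lies still on the clamp's rails, against the screw foot or up to 8 mm from it (all of step 2 and y of die_block in the frame of clamp between 0.08 and 0.099 m and x of die_block in the frame of clamp between -0.012 and 0.012 m and z of die_block in the frame of clamp between 0.04 and 0.05 m and linear speed of die_block below 0.01 m/s and value of joint trigger below 0.04 rad); the robot touches nothing.
It fails at once if the jaw pad pressed with more than 20 N (block crushed) (contact force between jaw_pad and anything else above 20 N).
It fails at once if the robot pushed the jaw or bar by hand (contact force between any of the fingers, the arm and bar above 3 N).
It fails at once if the robot pushed the block or pin by hand (contact force between any of the fingers, the arm and die_block above 3 N).
It fails at once if a bystander was moved by more than 3 cm (distance of any of spare_block, tape_roll, oil_can, driver, mallet, carton, parts_tray from where it was at the start of the episode above 0.03 m).
It also fails if it takes over 72 s, if anything falls off the work surface, if the arm or the gripper's body presses on something with over 40 N, if the wrist force passes 120 N, or if a joint passes its speed limit or range.

## Robot

A 6-joint arm with a two-finger parallel gripper is mounted at the origin on the work surface. World frame = base frame: x ahead of the robot, y to its left, z up, the work surface at z = 0. Lengths are in m, angles in rad, forces in N, time in s.
With the tool pointing down it reaches from about 0.35 to 0.975 m from the base axis. Payload 4.9 kg.
Tool frame: the origin (TCP) lies at the very end of the fingers, on their centre line; the grasp point (between the pads) lies 19 mm behind it (robot.grip_point_offset is the distance from the TCP to the grasp point, in m); z points along the fingers, y is the line along which they close (so a half turn about z gives the same grasp; the last joint's range is limited). The gripper opens to 85 mm and grips with 20 to 120 N. Pads are 22 mm wide; open, the fingers measure 114 mm over their backs; the gripper's body (76 mm by 85 mm) begins 54 mm behind the grasp point. The pads swing forward as they close: fully open they stand 13 mm farther back than shut.
Start: joints at [-1.297, 0.053, 1.613, -0, 1.476, -0.119], TCP at [0.239, -0.577, 0.231] pointing down, gripper open.
Joint ranges: [-3.01, 3.01], [-1.01, 2.22], [0.06, 2.58], [-1.02, 4.17], [0.09, 2.62], [-3.14, 3.14]. Speed limits (rad/s): [2.57, 2.57, 3.14, 3.14, 3.14, 3.14].

## Interface

Orientations are given as [roll, pitch, yaw] about the fixed x, y, z axes, in that order (R = Rz(yaw) Ry(pitch) Rx(roll)).
In Python, from rig import readout, optics, job, robot gives the robot as it stands.
- The arm moves only by the tool arm_command, never from a script. Its argument "increments" is a list of rows, each a list of 4 numbers: the shift along the tool's x, y, z in m, then the turn about the tool's z in degrees. A call has exactly 8 rows; each row shifts and turns the commanded pose from where the row before left it, along the tool's axes as they then stand; what a row does not reach is not made up. A row lasts 1/12 s, in which the tool goes at most 41.7 mm and 7.16 degrees, less where a joint would pass 70% of its speed; a pose out of reach is approached as far as the arm can. A call with a gripper value outside its range is refused whole. "hand" is the gripper's target within -1 to 1 (shut at 1, half-way at 0, fully open at -1), set as the call begins (left out, the last holds). The fingers move at their own pace and stop on an object; "grip_force" is the grip in N (left out, the last holds). Time passes only in rows, so rows that do not move let the fingers close, or fill a call up. It gives the time, the measured TCP pose, the force, the opening and the grip force at its end, in the units of the state.
- readout.observe(): the state, without advancing time (a new reading comes with each control period).
- optics.snapshot(name): name is "side" or "top"; returns a dict with "img" (384x512x3 uint8, red, green, blue), "K" (3x3 intrinsics, pixels), "k1" (the pictures are not rectified: a ray, as slopes to the right and down, at radius r is drawn at 1 + k1 r^2 times it, then the intrinsics apply), "xyz" and "rotation" of the camera in the world. Camera axes: x right, y down, z forward; pixel columns grow to the right and rows downward; lengths in m; the calibration is good to about 2 mm. A picture is of the moment at which its call begins. There is no depth.
- job.finish_job(): hands the job in; it is judged then, once.
The state is a dict: "t": time; "q": joint angles; "qvel": joint speeds; "joint_efforts": joint torques, N m; "position": TCP position; "tool_rot": TCP orientation; "contact_force": force on the tool from outside, world axes, zero at the start; "moment": the same for the moment, N m; "opening": opening from 0.0 (shut) to 1.0 (fully open); "grasp_force": force on a finger pad.
Only numpy, scipy, OpenCV 4.12 (cv2) and the standard library are available. Lean on these libraries where they do the work, as an engineer would, in place of code of your own. Each camera call takes 0.05 s, during which the arm holds its last target. There are 200 camera calls.

## Working session

There is one attempt and no reset: what is moved stays moved. The work goes in short steps, Python scripts to look and compute and a tool call to move; the robot and the scene stay as the last step left them, time stands still between calls to the robot, and variables do not carry over. Pictures are saved under pics/ and viewed, at most 10 in all, crops included, and the job is handed in when it is done.

Besides the shell and the picture viewer there is one more tool, called after "Emit:" as name(argument=value, ...), one argument or row to a line, values as JSON. arm_command: Moves the arm, as the interface text tells. Its arguments: {"type":"object","properties":{"increments":{"type":"array","items":{"type":"array","items":{"type":"number"}}},"hand":{"type":"number"},"grip_force":{"type":"number"}},"required":["increments"]}

```bash
mkdir -p pics; cat > h.py <<'E'
import numpy as np, cv2
from rig import readout, optics, job, robot
def save(s,n): cv2.imwrite('pics/'+n,cv2.cvtColor(s['img'],cv2.COLOR_RGB2BGR))
def ray(s,u,v):
    K=np.array(s['K']);d=np.array([s['k1'],0,0,0,0],float)
    p=cv2.undistortPoints(np.array([[[u,v]]],float),K,d)[0,0]
    return np.array(s['xyz']),np.array(s['rotation'])@np.array([p[0],p[1],1])
def onz(s,u,v,z):
    o,d=ray(s,u,v);return o+d*(z-o[2])/d[2]
def proj(s,P):
    R=np.array(s['rotation']);c=R.T@(np.array(P)-s['xyz'])
    a=c[:2]/c[2];a=a*(1+s['k1']*(a@a));return (np.array(s['K'])@[a[0],a[1],1])[:2]
E
python3 - <<'E'
from h import *
for n in('top','side'):
    s=optics.snapshot(n);save(s,n+'0.png');print(n,s['xyz'],s['rotation'],s['K'],s['k1'])
print(readout.observe())
E
```

```text
top [ 0.35922382 -0.01163281  1.26371761] [-2.96702867  0.01354109 -1.55723751] [[434.06915186   0.         249.15827775]
 [  0.         434.06915186 194.05741375]
 [  0.           0.           1.        ]] -0.06603609922961055
side [0.18432549 0.61583929 1.00392011] [-2.47553254  0.00429116 -2.61842417] [[385.38591862   0.         246.16397407]
 [  0.         385.38591862 185.88344355]
 [  0.           0.           1.        ]] -0.07440673073361215
{'t': 0.1, 'q': array([-1.29699856e+00,  5.33117743e-02,  1.61420744e+00, -4.02906511e-05,
        1.47602105e+00, -1.18977631e-01]), 'qvel': array([ 0.00035671, -0.00103087, -0.00265016,  0.00042922,  0.00149939,
        0.00063915]), 'joint_efforts': array([-3.38805012e-05, -3.94898343e+01, -3.71366286e+01, -1.36406470e-04,
        3.86374086e-03,  2.75619101e-06]), 'position': array([ 0.23906271, -0.57683068,  0.23014268]), 'tool_rot': array([-3.13965405e+00, -1.91357556e-04,  3.92779060e-01]), 'contact_force': array([-0.0615578 , -0.18610567,  0.39302341]), 'moment': array([0.03671868, 0.01895349, 0.0272605 ]), 'grasp_force': 0.0, 'opening': 0.9989685768508553}
```

View pics/top0.png

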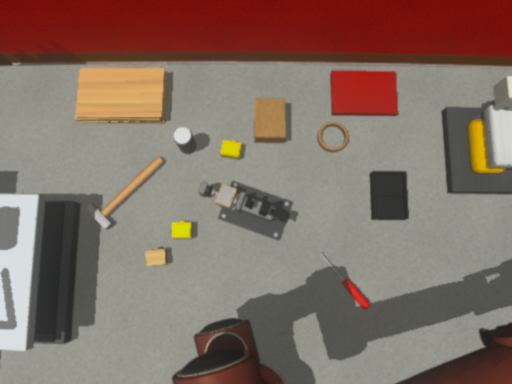

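View pics/side0.png

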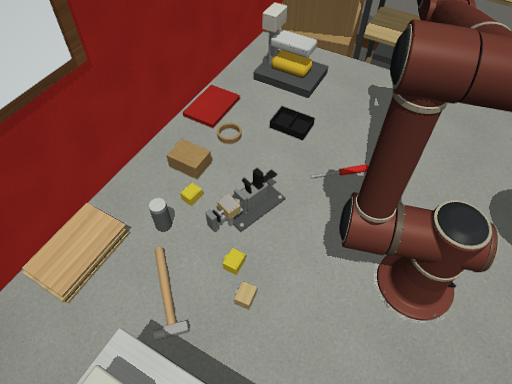

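Both views show the clamp: top view around (250,207), side view around (245,200). The far jaw points to image left (+y world), with the tab at the right. The rotation is RPY, so I'll fix the helper and zoom in on both views.

```bash
cat > fix.py <<'E'
t=open('h.py').read()
t=t.replace("np.array(s['rotation'])","RM(s)")
t=t.replace("def save","from scipy.spatial.transform import Rotation\ndef RM(s): return Rotation.from_euler('xyz',s['rotation']).as_matrix()\ndef save",1)
open('h.py','w').write(t)
E
python3 fix.py; python3 - <<'E'
from h import *
t=optics.snapshot('top')['img'][165:255,185:305]; s=optics.snapshot('side')['img'][155:245,195:315]
im=np.vstack([cv2.resize(a,(720,540),interpolation=cv2.INTER_CUBIC) for a in(t,s)])
for i,n in enumerate(('tc','sc')): cv2.imwrite(f'pics/{n}.png',cv2.cvtColor(im[540*i:540*i+540],cv2.COLOR_RGB2BGR))
E
```

```text
(no output)
```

View pics/tc.png

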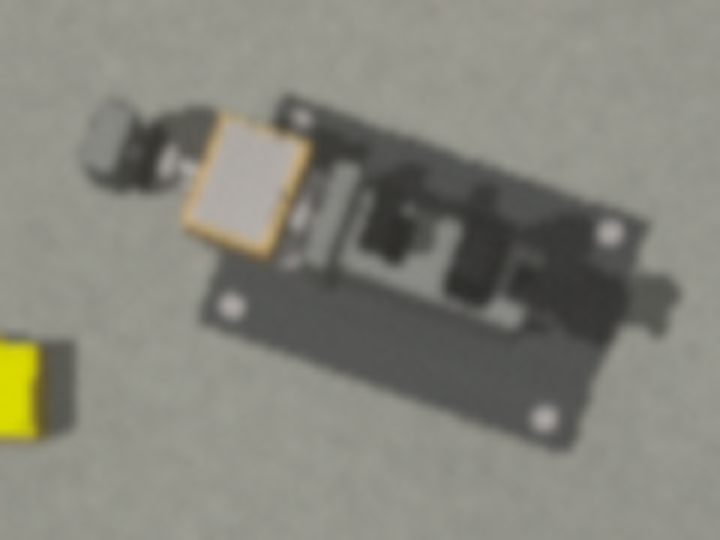

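View pics/sc.png

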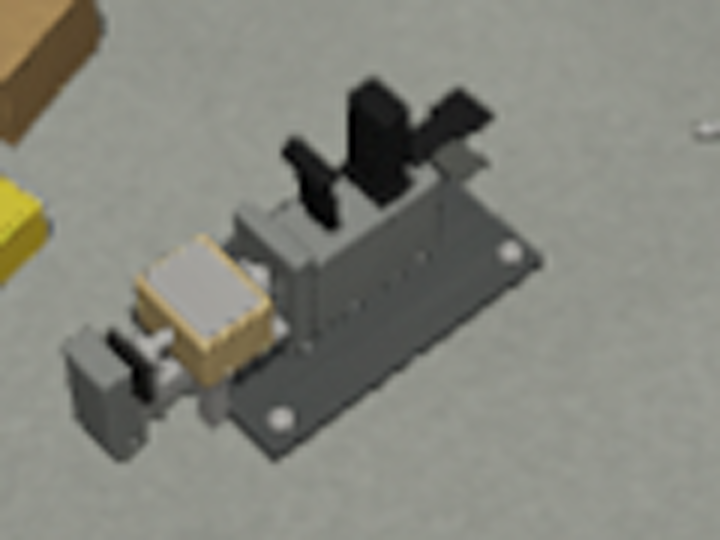

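Top crop: foot corners at about (285,95), (650,220), (570,450) and (200,322), with the jaw left, post (480,245), finger bar (395,215) and tab (570,300). Side crop: post top (378,92), tab (460,105), finger bar (300,150). Next I'll fit the pose.

```bash
cat > pose.py <<'E'
from h import *
T=optics.snapshot('top');S=optics.snapshot('side')
f=lambda p,o:((p[0]+.5)/6-.5+o[0],(p[1]+.5)/6-.5+o[1])
c=[(285,95),(650,220),(570,450),(200,322)]
W=np.array([onz(T,*f(p,(185,165)),.01)[:2] for p in c])
print(W, [np.linalg.norm(W[i]-W[(i+1)%4]) for i in range(4)])
# clamp-frame corners; +y is to the left end; z up
y=(W[0]+W[3]-W[1]-W[2]);y/=np.linalg.norm(y);x=np.array([y[1],-y[0]])
o=W.mean(0)-y*.005
print('origin',o,'y',y,'yaw of clamp x',np.degrees(np.arctan2(x[1],x[0])))
Q=lambda a,b,z:np.r_[o+x*a+y*b,z]
for n,P in dict(postback=Q(0,-.031,.14),postfront=Q(0,-.011,.14),bar=Q(0,.024,.132),tab=Q(0,-.080,.085),housL=Q(-.02,.055,.092),housR=Q(.02,.055,.092)).items():
    a=(proj(T,P)-[185,165])*6;b=(proj(S,P)-[195,155])*6;print(n,P.round(4),a.round(),b.round())
E
python3 pose.py
```

```text
[[ 0.62041427  0.05929546]
 [ 0.56018349 -0.11983843]
 [ 0.44794578 -0.08109424]
 [ 0.50762668  0.09825764]] [np.float64(0.18898861865625158), np.float64(0.11873675274226532), np.float64(0.1890209232662856), np.float64(0.11932766885603453)]
origin [ 0.53245646 -0.01558665] y [0.31721905 0.9483523 ] yaw of clamp x -18.49482762960168
postback [ 0.5226 -0.045   0.14  ] [502. 254.] [390.  85.]
postfront [ 0.529 -0.026  0.14 ] [458. 239.] [360. 106.]
bar [0.5401 0.0072 0.132 ] [383. 216.] [306. 153.]
tab [ 0.5071 -0.0915  0.085 ] [600. 306.] [457. 106.]
housL [0.5309 0.0429 0.092 ] [305. 249.] [286. 261.]
housR [0.5689 0.0302 0.092 ] [334. 167.] [233. 213.]
```

Emit:
arm_command(
  increments=[
    [0, 0, 0, 6.8],
    [0, 0, 0, 6.8],
    [0, 0, 0, 6.8],
    [0, 0, 0, 6.8],
    [0, 0, 0, 6.8],
    [0, 0, 0, 7],
    [0, 0, 0, 0],
    [0, 0, 0, 0],
  ],
  hand=-1,
)

```text
t: 0.97
position: [0.2392, -0.5773, 0.2312]
tool_rot: [-3.141, 0.0, -0.32]
contact_force: [0.2, 0.6, 0.3]
opening: 0.997
grasp_force: 0.0
```

Emit:
arm_command(
  increments=[
    [0.006, -0.035, 0, 0],
    [0.006, -0.038, 0, 0],
    [0.006, -0.038, 0, 0],
    [0.006, -0.038, 0, 0],
    [0.006, -0.038, 0, 0],
    [0.006, -0.038, 0, 0],
    [0.006, -0.038, 0, 0],
    [0.006, -0.038, 0, 0],
  ],
)

```text
t: 1.63
position: [0.3807, -0.3055, 0.2315]
tool_rot: [3.141, -0.001, -0.32]
contact_force: [1.0, -0.7, -1.0]
opening: 1.001
grasp_force: 0.0
```

Emit:
arm_command(
  increments=[
    [0.007, -0.04, 0, 0],
    [0.007, -0.04, 0, 0],
    [0.007, -0.04, 0, 0],
    [0.007, -0.04, 0, 0],
    [0.006, -0.04, 0, 0],
    [0.006, -0.04, 0, 0],
    [0.006, -0.04, 0, 0],
    [0.006, -0.036, 0, 0],
  ],
)

```text
t: 2.3
position: [0.5304, -0.0216, 0.2316]
tool_rot: [-3.141, -0.001, -0.319]
contact_force: [-0.7, -0.7, 0.3]
opening: 1.001
grasp_force: 0.0
```

```bash
cat > where.py <<'E'
from h import *
o=np.array([.53246,-.01559]);y=np.array([.31722,.94835]);x=np.array([y[1],-y[0]])
r=readout.observe();p=r['position'];F=r['contact_force']
print('t',r['t'],'clamp xyz mm',((p[:2]-o)@x*1e3).round(1),((p[:2]-o)@y*1e3).round(1),(p[2]*1e3).round(1),'yaw',np.degrees(r['tool_rot'][2]).round(2),'F',(F[:2]@x).round(2),(F[:2]@y).round(2),F[2].round(2))
E
python3 where.py
```

```text
t 2.3 clamp xyz mm -0.0 -6.3 231.6 yaw -18.27 F -0.41 -0.85 0.29
```

Emit:
arm_command(
  increments=[
    [0, 0, 0.012, 0],
    [0, 0, 0.012, 0],
    [0, 0, 0.012, 0],
    [0, 0, 0.012, 0],
    [0, 0, 0.012, 0.2],
    [0, 0, 0.012, 0],
    [0, 0, 0.0, 0],
    [0, 0, 0.0, 0],
  ],
)

```text
t: 2.97
position: [0.5289, -0.0245, 0.158]
tool_rot: [3.141, 0.002, -0.327]
contact_force: [0.6, -0.7, 0.5]
opening: 1.004
grasp_force: 0.0
```

```bash
python3 - <<'E'
from h import *
s=optics.snapshot('side');save(s,'s1.png')
a=s['img'][110:245,175:355];b=optics.snapshot('top')['img'][150:285,160:340]
cv2.imwrite('pics/c1.png',cv2.cvtColor(np.hstack([cv2.resize(i,(400,300),interpolation=cv2.INTER_CUBIC) for i in(a,b)]),cv2.COLOR_RGB2BGR))
E
python3 where.py
```

```text
t 3.0667 clamp xyz mm 0.6 -9.1 159.9 yaw -18.72 F 0.15 -0.32 0.33
```

View pics/c1.png

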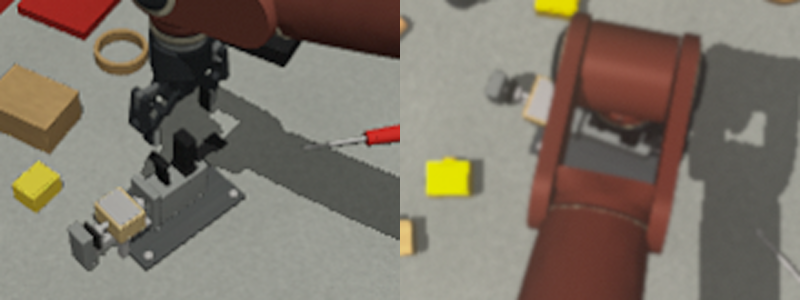

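The open fingers straddle the post and trigger: front finger at about (150,110) in the left half, trigger at (157,163). I'll shift 4 mm towards the jaw and go down.

Emit:
arm_command(
  increments=[
    [0, -0.004, 0, 0],
    [0, 0, 0.011, 0],
    [0, 0, 0.011, 0],
    [0, 0, 0.011, 0],
    [0, 0, 0.011, 0],
    [0, 0, 0.011, 0],
    [0, 0, 0.009, 0],
    [0, 0, 0.0, 0],
  ],
)

```text
t: 3.73
position: [0.5291, -0.0199, 0.092]
tool_rot: [3.141, 0.005, -0.326]
contact_force: [-1.0, -0.1, -1.3]
opening: 0.993
grasp_force: 0.0
```

Emit:
arm_command(
  increments=[
    [0, 0, 0, 0],
    [0, 0, 0, 0],
    [0, 0, 0, 0],
    [0, 0, 0, 0],
    [0, 0, 0, 0],
    [0, 0, 0, 0],
    [0, 0, 0, 0],
    [0, 0, 0, 0],
  ],
)

```text
t: 4.4
position: [0.5311, -0.0202, 0.0954]
tool_rot: [-3.142, -0.0, -0.326]
contact_force: [0.1, 0.6, 0.4]
opening: 1.002
grasp_force: 0.0
```

```bash
python3 where.py
```

```text
t 4.4 clamp xyz mm 0.2 -4.8 95.4 yaw -18.69 F -0.09 0.62 0.37
```

Emit:
arm_command(
  increments=[
    [0, 0.002, 0, 0],
    [0, 0.002, 0, 0],
    [0, 0.002, 0, 0],
    [0, 0.002, 0, 0],
    [0, 0, 0, 0],
    [0, 0, 0, 0],
    [0, 0, 0, 0],
    [0, 0, 0, 0],
  ],
)

```text
t: 5.07
position: [0.5287, -0.0274, 0.0956]
tool_rot: [-3.141, -0.0, -0.326]
contact_force: [0.5, 4.1, 3.8]
opening: 1.002
grasp_force: 2.0
```

```bash
python3 where.py
```

```text
t 5.0667 clamp xyz mm 0.2 -12.4 95.6 yaw -18.68 F -0.82 4.0 3.76
```

Emit:
arm_command(
  increments=[
    [0, -0.002, 0, 0],
    [0, -0.001, 0, 0],
    [0, 0, 0.003, 0],
    [0, 0, 0, 0],
    [0, 0.0015, 0, 0],
    [0, 0.0015, 0, 0],
    [0, 0.001, -0.0003, 0],
    [0, 0, 0, 0],
  ],
)

```text
t: 5.73
position: [0.5278, -0.0285, 0.0922]
tool_rot: [-3.141, 0.001, -0.326]
contact_force: [-0.4, 4.5, -1.7]
opening: 1.0
grasp_force: 1.8
```

Emit:
arm_command(
  increments=[
    [0, 0.001, -0.0003, 0],
    [0, 0.001, -0.0003, 0],
    [0, 0, 0, 0],
    [0, 0, 0, 0],
    [0, 0, 0, 0],
    [0, 0, 0, 0],
    [0, 0, 0, 0],
    [0, 0, 0, 0],
  ],
)

```text
t: 6.4
position: [0.5274, -0.0305, 0.0931]
tool_rot: [-3.142, 0.0, -0.326]
contact_force: [-0.3, 4.9, -3.4]
opening: 0.997
grasp_force: 2.1
```

```bash
python3 where.py
```

```text
t 6.4 clamp xyz mm -0.1 -15.8 93.1 yaw -18.69 F -1.88 4.51 -3.39
```

Emit:
arm_command(
  increments=[
    [0, 0.0025, -0.0002, 0],
    [0, 0.0025, -0.0002, 0],
    [0, 0.0025, -0.0002, 0],
    [0, 0.0025, 0, 0],
    [0, 0.0025, 0, 0],
    [0, 0.0015, 0, 0],
    [0, 0, 0, 0],
    [0, 0, 0, 0],
  ],
)

```text
t: 7.07
position: [0.5231, -0.0431, 0.0941]
tool_rot: [-3.14, 0.001, -0.326]
contact_force: [-1.7, 7.0, -0.5]
opening: 1.002
grasp_force: 3.3
```

```bash
python3 where.py
```

```text
t 7.0667 clamp xyz mm -0.2 -29.1 94.1 yaw -18.69 F -3.84 6.06 -0.54
```

Emit:
arm_command(
  increments=[
    [0, 0.001, 0, 0],
    [0, 0.001, 0, 0],
    [0, 0, 0, 0],
    [0, 0, 0, 0],
    [0, 0, 0, 0],
    [0, 0, 0, 0],
    [0, 0, 0, 0],
    [0, 0, 0, 0],
  ],
)

```text
t: 7.73
position: [0.5227, -0.0443, 0.0941]
tool_rot: [-3.138, 0.0, -0.326]
contact_force: [0.5, 9.9, -1.9]
opening: 1.001
grasp_force: 4.4
```

```bash
python3 where.py
```

```text
t 7.7333 clamp xyz mm -0.2 -30.3 94.1 yaw -18.69 F -2.71 9.55 -1.92
```

Emit:
arm_command(
  increments=[
    [0, -0.005, 0, 0],
    [0, -0.005, 0, 0],
    [0, -0.005, 0.001, 0],
    [0, -0.005, 0, 0],
    [0, -0.003, 0, 0],
    [0, 0, 0, 0],
    [0, 0, 0, 0],
    [0, 0, 0, 0],
  ],
)

```text
t: 8.4
position: [0.5299, -0.0243, 0.093]
tool_rot: [3.141, -0.0, -0.326]
contact_force: [-0.3, -0.5, 1.2]
opening: 1.002
grasp_force: 0.0
```

```bash
python3 where.py
```

```text
t 8.4 clamp xyz mm 0.4 -9.1 93.0 yaw -18.7 F -0.16 -0.56 1.22
```

Emit:
arm_command(
  increments=[
    [0, 0.003, 0, 0],
    [0, 0.003, -0.0002, 0],
    [0, 0.003, -0.0002, 0],
    [0, 0.002, -0.0002, 0],
    [0, 0.002, -0.0002, 0],
    [0, 0, 0, 0],
    [0, 0, 0, 0],
    [0, 0, 0, 0],
  ],
)

```text
t: 9.07
position: [0.5263, -0.0346, 0.0945]
tool_rot: [-3.137, -0.001, -0.327]
contact_force: [0.5, 9.2, 3.5]
opening: 1.001
grasp_force: 4.2
```

```bash
python3 where.py
```

```text
t 9.0667 clamp xyz mm 0.2 -20.0 94.5 yaw -18.71 F -2.48 8.88 3.53
```

Emit:
arm_command(
  increments=[
    [0, 0.002, -0.0002, 0],
    [0, 0.002, -0.0001, 0],
    [0, 0.0015, 0, 0],
    [0, 0, 0, 0],
    [0, 0, 0, 0],
    [0, 0, 0, 0],
    [0, 0, 0, 0],
    [0, 0, 0, 0],
  ],
)

```text
t: 9.73
position: [0.5247, -0.0395, 0.095]
tool_rot: [-3.136, -0.001, -0.326]
contact_force: [0.1, 9.1, 2.9]
opening: 0.999
grasp_force: 4.7
```

```bash
python3 where.py
```

```text
t 9.7333 clamp xyz mm 0.2 -25.2 95.0 yaw -18.7 F -2.76 8.66 2.92
```

Emit:
arm_command(
  increments=[
    [0, 0.002, 0, 0],
    [0, 0.002, 0, 0],
    [0, 0.001, 0, 0],
    [0, 0, 0, 0],
    [0, 0, 0, 0],
    [0, 0, 0, 0],
    [0, 0, 0, 0],
    [0, 0, 0, 0],
  ],
)

```text
t: 10.4
position: [0.5231, -0.0441, 0.0949]
tool_rot: [-3.136, -0.0, -0.326]
contact_force: [0.0, 10.1, 4.0]
opening: 1.004
grasp_force: 4.9
```

```bash
python3 where.py
```

```text
t 10.4 clamp xyz mm 0.1 -30.0 94.9 yaw -18.7 F -3.16 9.59 3.98
```

Emit:
arm_command(
  increments=[
    [0, -0.005, 0, 0],
    [0, -0.005, 0, 0],
    [0, -0.005, 0.001, 0],
    [0, -0.005, 0, 0],
    [0, -0.004, 0, 0],
    [0, 0, 0, 0],
    [0, 0, 0, 0],
    [0, 0, 0, 0],
  ],
)

```text
t: 11.07
position: [0.5298, -0.0237, 0.0927]
tool_rot: [3.141, 0.0, -0.326]
contact_force: [0.7, 0.2, 0.0]
opening: 0.999
grasp_force: 0.0
```

```bash
python3 where.py
```

```text
t 11.0667 clamp xyz mm 0.1 -8.6 92.7 yaw -18.7 F 0.6 0.37 0.04
```

Emit:
arm_command(
  increments=[
    [0, 0.003, 0, 0],
    [0, 0.003, -0.0002, 0],
    [0, 0.002, -0.0002, 0],
    [0, 0.002, -0.0002, 0],
    [0, 0, 0, 0],
    [0, 0, 0, 0],
    [0, 0, 0, 0],
    [0, 0, 0, 0],
  ],
)

```text
t: 11.73
position: [0.5272, -0.0314, 0.094]
tool_rot: [-3.137, -0.0, -0.327]
contact_force: [1.0, 7.5, 1.4]
opening: 1.003
grasp_force: 4.1
```

```bash
python3 where.py
```

```text
t 11.7333 clamp xyz mm 0.0 -16.7 94.0 yaw -18.71 F -1.45 7.42 1.42
```

Emit:
arm_command(
  increments=[
    [0, 0.001, -0.0002, 0],
    [0, 0.001, -0.0002, 0],
    [0, 0.001, -0.0001, 0],
    [0, 0, 0, 0],
    [0, 0, 0, 0],
    [0, 0, 0, 0],
    [0, 0, 0, 0],
    [0, 0, 0, 0],
  ],
)

```text
t: 12.4
position: [0.5263, -0.0339, 0.0944]
tool_rot: [-3.136, -0.0, -0.327]
contact_force: [1.0, 9.7, 0.5]
opening: 0.998
grasp_force: 4.8
```

```bash
python3 where.py
```

```text
t 12.4 clamp xyz mm -0.0 -19.3 94.4 yaw -18.71 F -2.16 9.48 0.46
```

Emit:
arm_command(
  increments=[
    [0, 0.001, -0.0002, 0],
    [0, 0.001, -0.0002, 0],
    [0, 0.0005, -0.0001, 0],
    [0, 0, 0, 0],
    [0, 0, 0, 0],
    [0, 0, 0, 0],
    [0, 0, 0, 0],
    [0, 0, 0, 0],
  ],
)

```text
t: 13.07
position: [0.5256, -0.036, 0.0946]
tool_rot: [-3.136, -0.0, -0.327]
contact_force: [3.1, 10.9, -0.7]
opening: 1.004
grasp_force: 5.5
```

```bash
python3 where.py
```

```text
t 13.0667 clamp xyz mm -0.0 -21.5 94.6 yaw -18.71 F -0.52 11.3 -0.68
```

Emit:
arm_command(
  increments=[
    [0, 0.001, -0.0001, 0],
    [0, 0.0005, -0.0001, 0],
    [0, 0, 0, 0],
    [0, 0, 0, 0],
    [0, 0, 0, 0],
    [0, 0, 0, 0],
    [0, 0, 0, 0],
    [0, 0, 0, 0],
  ],
)

```text
t: 13.73
position: [0.525, -0.0377, 0.0948]
tool_rot: [-3.137, -0.0, -0.327]
contact_force: [3.2, 8.9, -0.6]
opening: 0.997
grasp_force: 4.8
```

```bash
python3 where.py
```

```text
t 13.7333 clamp xyz mm -0.1 -23.4 94.8 yaw -18.71 F 0.21 9.49 -0.64
```

Emit:
arm_command(
  increments=[
    [0, 0.001, -0.0001, 0],
    [0, 0.001, 0, 0],
    [0, 0, 0, 0],
    [0, 0, 0, 0],
    [0, 0, 0, 0],
    [0, 0, 0, 0],
    [0, 0, 0, 0],
    [0, 0, 0, 0],
  ],
)

```text
t: 14.4
position: [0.5243, -0.0397, 0.0949]
tool_rot: [-3.137, -0.0, -0.327]
contact_force: [2.2, 9.4, -0.2]
opening: 1.003
grasp_force: 4.6
```

```bash
python3 where.py
```

```text
t 14.4 clamp xyz mm -0.1 -25.5 94.9 yaw -18.71 F -0.92 9.65 -0.24
```

Emit:
arm_command(
  increments=[
    [0, 0.001, 0, 0],
    [0, 0.0005, 0, 0],
    [0, 0, 0, 0],
    [0, 0, 0, 0],
    [0, 0, 0, 0],
    [0, 0, 0, 0],
    [0, 0, 0, 0],
    [0, 0, 0, 0],
  ],
)

```text
t: 15.07
position: [0.5238, -0.0412, 0.095]
tool_rot: [-3.137, 0.0, -0.327]
contact_force: [2.1, 8.9, 0.4]
opening: 0.996
grasp_force: 4.3
```

```bash
python3 where.py
```

```text
t 15.0667 clamp xyz mm -0.1 -27.1 95.0 yaw -18.71 F -0.78 9.1 0.44
```

Emit:
arm_command(
  increments=[
    [0, 0.001, 0, 0],
    [0, 0.0005, 0, 0],
    [0, 0, 0, 0],
    [0, 0, 0, 0],
    [0, 0, 0, 0],
    [0, 0, 0, 0],
    [0, 0, 0, 0],
    [0, 0, 0, 0],
  ],
)

```text
t: 15.73
position: [0.5233, -0.0425, 0.095]
tool_rot: [-3.137, -0.0, -0.327]
contact_force: [2.6, 8.8, 1.0]
opening: 1.0
grasp_force: 4.7
```

```bash
python3 where.py
```

```text
t 15.7333 clamp xyz mm -0.1 -28.4 95.0 yaw -18.71 F -0.33 9.19 0.97
```

Emit:
arm_command(
  increments=[
    [0, 0.001, 0, 0],
    [0, 0.0005, 0, 0],
    [0, 0, 0, 0],
    [0, 0, 0, 0],
    [0, 0, 0, 0],
    [0, 0, 0, 0],
    [0, 0, 0, 0],
    [0, 0, 0, 0],
  ],
)

```text
t: 16.4
position: [0.5229, -0.0438, 0.0949]
tool_rot: [-3.136, -0.0, -0.327]
contact_force: [2.9, 9.8, 0.7]
opening: 1.002
grasp_force: 5.0
```

```bash
python3 where.py
```

```text
t 16.4 clamp xyz mm -0.1 -29.8 94.9 yaw -18.72 F -0.31 10.2 0.74
```

Emit:
arm_command(
  increments=[
    [0, -0.005, 0, 0],
    [0, -0.005, 0, 0],
    [0, -0.005, 0.001, 0],
    [0, -0.005, 0.0005, 0],
    [0, -0.004, 0, 0],
    [0, 0, 0, 0],
    [0, 0, 0, 0],
    [0, 0, 0, 0],
  ],
)

```text
t: 17.07
position: [0.5301, -0.0233, 0.0933]
tool_rot: [3.141, 0.0, -0.326]
contact_force: [0.5, -1.1, 0.3]
opening: 0.998
grasp_force: 0.0
```

```bash
python3 where.py
```

```text
t 17.0667 clamp xyz mm 0.2 -8.0 93.3 yaw -18.7 F 0.84 -0.86 0.31
```

Emit:
arm_command(
  increments=[
    [0, 0.003, 0, 0],
    [0, 0.003, -0.0002, 0],
    [0, 0.002, -0.0002, 0],
    [0, 0, 0, 0],
    [0, 0, 0, 0],
    [0, 0, 0, 0],
    [0, 0, 0, 0],
    [0, 0, 0, 0],
  ],
)

```text
t: 17.73
position: [0.528, -0.0294, 0.0941]
tool_rot: [-3.138, -0.0, -0.327]
contact_force: [2.0, 6.8, 1.5]
opening: 0.999
grasp_force: 3.3
```

```bash
python3 where.py
```

```text
t 17.7333 clamp xyz mm 0.1 -14.6 94.1 yaw -18.71 F -0.3 7.05 1.51
```

Emit:
arm_command(
  increments=[
    [0, 0.001, -0.0002, 0],
    [0, 0.001, -0.0002, 0],
    [0, 0, 0, 0],
    [0, 0, 0, 0],
    [0, 0, 0, 0],
    [0, 0, 0, 0],
    [0, 0, 0, 0],
    [0, 0, 0, 0],
  ],
)

```text
t: 18.4
position: [0.5274, -0.031, 0.0944]
tool_rot: [-3.137, -0.0, -0.327]
contact_force: [2.3, 7.6, 1.2]
opening: 0.997
grasp_force: 4.1
```

```bash
python3 where.py
```

```text
t 18.4 clamp xyz mm 0.1 -16.2 94.4 yaw -18.71 F -0.18 7.91 1.16
```

Emit:
arm_command(
  increments=[
    [0, 0.001, -0.0002, 0],
    [0, 0.0005, -0.0001, 0],
    [0, 0, 0, 0],
    [0, 0, 0, 0],
    [0, 0, 0, 0],
    [0, 0, 0, 0],
    [0, 0, 0, 0],
    [0, 0, 0, 0],
  ],
)

```text
t: 19.07
position: [0.5269, -0.0323, 0.0947]
tool_rot: [-3.137, -0.0, -0.327]
contact_force: [2.3, 8.0, 0.7]
opening: 0.995
grasp_force: 4.3
```

```bash
python3 where.py
```

```text
t 19.0667 clamp xyz mm 0.1 -17.6 94.7 yaw -18.72 F -0.33 8.3 0.74
```

Emit:
arm_command(
  increments=[
    [0, 0.001, -0.0002, 0],
    [0, 0.0005, 0, 0],
    [0, 0, 0, 0],
    [0, 0, 0, 0],
    [0, 0, 0, 0],
    [0, 0, 0, 0],
    [0, 0, 0, 0],
    [0, 0, 0, 0],
  ],
)

```text
t: 19.73
position: [0.5265, -0.0335, 0.0948]
tool_rot: [-3.137, -0.0, -0.327]
contact_force: [2.7, 9.6, 0.5]
opening: 1.002
grasp_force: 4.7
```

```bash
python3 where.py
```

```text
t 19.7333 clamp xyz mm 0.0 -18.9 94.8 yaw -18.71 F -0.54 9.99 0.47
```

Emit:
arm_command(
  increments=[
    [0, 0.001, -0.0001, 0],
    [0, 0.0003, 0, 0],
    [0, 0, 0, 0],
    [0, 0, 0, 0],
    [0, 0, 0, 0],
    [0, 0, 0, 0],
    [0, 0, 0, 0],
    [0, 0, 0, 0],
  ],
)

```text
t: 20.4
position: [0.5262, -0.0345, 0.095]
tool_rot: [-3.136, -0.0, -0.327]
contact_force: [2.8, 9.8, -0.2]
opening: 0.999
grasp_force: 5.2
```

```bash
python3 where.py
```

```text
t 20.4 clamp xyz mm 0.0 -19.9 95.0 yaw -18.71 F -0.45 10.17 -0.17
```

Emit:
arm_command(
  increments=[
    [0, 0.001, -0.0001, 0],
    [0, 0, 0, 0],
    [0, 0, 0, 0],
    [0, 0, 0, 0],
    [0, 0, 0, 0],
    [0, 0, 0, 0],
    [0, 0, 0, 0],
    [0, 0, 0, 0],
  ],
)

```text
t: 21.07
position: [0.5259, -0.0353, 0.0951]
tool_rot: [-3.136, -0.0, -0.327]
contact_force: [2.7, 10.4, -1.0]
opening: 1.0
grasp_force: 5.4
```

```bash
python3 where.py
```

```text
t 21.0667 clamp xyz mm 0.0 -20.8 95.1 yaw -18.72 F -0.73 10.71 -1.02
```

Emit:
arm_command(
  increments=[
    [0, 0.001, 0, 0],
    [0, 0, 0, 0],
    [0, 0, 0, 0],
    [0, 0, 0, 0],
    [0, 0, 0, 0],
    [0, 0, 0, 0],
    [0, 0, 0, 0],
    [0, 0, 0, 0],
  ],
)

```text
t: 21.73
position: [0.5256, -0.0361, 0.0951]
tool_rot: [-3.135, -0.0, -0.327]
contact_force: [3.8, 10.9, -0.5]
opening: 1.001
grasp_force: 5.6
```

```bash
python3 where.py
```

```text
t 21.7333 clamp xyz mm 0.0 -21.7 95.1 yaw -18.72 F 0.17 11.52 -0.51
```

Emit:
arm_command(
  increments=[
    [0, 0.001, 0, 0],
    [0, 0, 0, 0],
    [0, 0, 0, 0],
    [0, 0, 0, 0],
    [0, 0, 0, 0],
    [0, 0, 0, 0],
    [0, 0, 0, 0],
    [0, 0, 0, 0],
  ],
)

```text
t: 22.4
position: [0.5252, -0.0374, 0.0953]
tool_rot: [-3.136, -0.0, -0.327]
contact_force: [1.5, 9.4, 1.8]
opening: 0.997
grasp_force: 5.0
```

```bash
python3 where.py
```

```text
t 22.4 clamp xyz mm 0.0 -22.9 95.3 yaw -18.71 F -1.53 9.45 1.82
```

Emit:
arm_command(
  increments=[
    [0, 0.001, 0, 0],
    [0, 0, 0, 0],
    [0, 0, 0, 0],
    [0, 0, 0, 0],
    [0, 0, 0, 0],
    [0, 0, 0, 0],
    [0, 0, 0, 0],
    [0, 0, 0, 0],
  ],
)

```text
t: 23.07
position: [0.5249, -0.0381, 0.0953]
tool_rot: [-3.136, -0.0, -0.327]
contact_force: [2.5, 10.1, 1.1]
opening: 0.996
grasp_force: 5.3
```

```bash
python3 where.py; python3 - <<'E'
from h import *
s=optics.snapshot('side')
cv2.imwrite('pics/c2.png',cv2.cvtColor(cv2.resize(s['img'][170:240,195:285],(720,560),interpolation=cv2.INTER_CUBIC),cv2.COLOR_RGB2BGR))
E
```

```text
t 23.0667 clamp xyz mm 0.0 -23.8 95.3 yaw -18.71 F -0.82 10.38 1.15
```

View pics/c2.png

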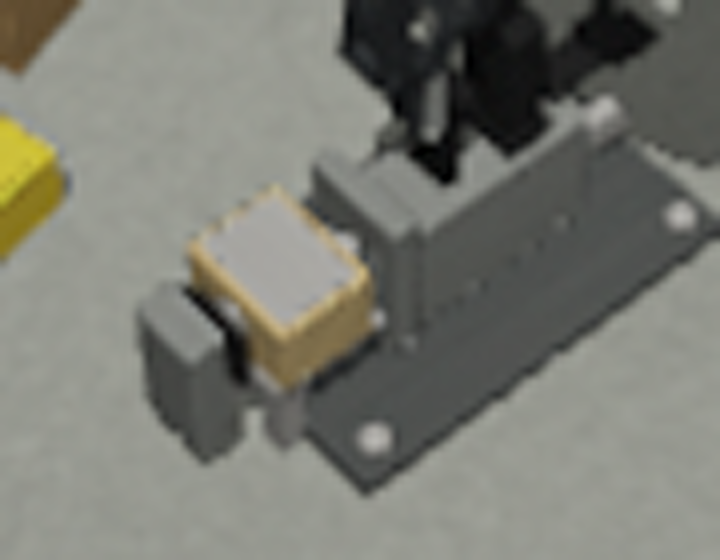

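The crop shows the pad at (235,345) against the pin head, with the head close to the block face. The pin is nearly home, so I'll continue in 1 mm steps.

Emit:
arm_command(
  increments=[
    [0, 0.001, 0, 0],
    [0, 0, 0, 0],
    [0, 0, 0, 0],
    [0, 0, 0, 0],
    [0, 0, 0, 0],
    [0, 0, 0, 0],
    [0, 0, 0, 0],
    [0, 0, 0, 0],
  ],
)

```text
t: 23.78
position: [0.5247, -0.0389, 0.0953]
tool_rot: [-3.135, -0.0, -0.327]
contact_force: [1.8, 10.2, 1.3]
opening: 0.997
grasp_force: 5.7
```

```bash
python3 where.py
```

```text
t 23.7833 clamp xyz mm -0.0 -24.6 95.3 yaw -18.71 F -1.55 10.28 1.31
```

Emit:
arm_command(
  increments=[
    [0, 0.001, 0, 0],
    [0, 0, 0, 0],
    [0, 0, 0, 0],
    [0, 0, 0, 0],
    [0, 0, 0, 0],
    [0, 0, 0, 0],
    [0, 0, 0, 0],
    [0, 0, 0, 0],
  ],
)

```text
t: 24.45
position: [0.5244, -0.0397, 0.0954]
tool_rot: [-3.135, -0.0, -0.327]
contact_force: [2.3, 11.8, 1.5]
opening: 0.996
grasp_force: 6.0
```

```bash
python3 where.py
```

```text
t 24.45 clamp xyz mm 0.0 -25.4 95.4 yaw -18.71 F -1.56 11.88 1.47
```

Emit:
arm_command(
  increments=[
    [0, 0.001, 0, 0],
    [0, 0, 0, 0],
    [0, 0, 0, 0],
    [0, 0, 0, 0],
    [0, 0, 0, 0],
    [0, 0, 0, 0],
    [0, 0, 0, 0],
    [0, 0, 0, 0],
  ],
)

```text
t: 25.12
position: [0.5242, -0.0404, 0.0954]
tool_rot: [-3.134, -0.0, -0.327]
contact_force: [2.5, 11.4, 1.2]
opening: 0.996
grasp_force: 6.4
```

```bash
python3 where.py
```

```text
t 25.1167 clamp xyz mm -0.0 -26.2 95.4 yaw -18.71 F -1.25 11.65 1.15
```

Emit:
arm_command(
  increments=[
    [0, 0.001, 0, 0],
    [0, 0, 0, 0],
    [0, 0, 0, 0],
    [0, 0, 0, 0],
    [0, 0, 0, 0],
    [0, 0, 0, 0],
    [0, 0, 0, 0],
    [0, 0, 0, 0],
  ],
)

```text
t: 25.78
position: [0.5239, -0.0412, 0.0954]
tool_rot: [-3.134, -0.0, -0.327]
contact_force: [2.8, 13.3, 2.0]
opening: 0.999
grasp_force: 6.8
```

```bash
python3 where.py
```

```text
t 25.7833 clamp xyz mm -0.0 -27.0 95.4 yaw -18.71 F -1.54 13.48 1.96
```

Force is 13.5 N at the trigger, well above the 9.5 N sliding level and still climbing without a click. That puts the pad at about 14 N, so the pin is seated. Now I'll let go and move up.

Emit:
arm_command(
  increments=[
    [0, -0.004, 0, 0],
    [0, -0.005, 0, 0],
    [0, -0.005, 0.001, 0],
    [0, -0.005, 0.0005, 0],
    [0, -0.004, 0, 0],
    [0, 0, 0, 0],
    [0, 0, 0, 0],
    [0, 0, 0, 0],
  ],
)

```text
t: 26.45
position: [0.5302, -0.0229, 0.0933]
tool_rot: [3.141, 0.0, -0.327]
contact_force: [0.4, -0.4, 0.8]
opening: 0.998
grasp_force: 0.0
```

```bash
python3 where.py
```

```text
t 26.45 clamp xyz mm 0.2 -7.6 93.3 yaw -18.71 F 0.47 -0.29 0.83
```

Emit:
arm_command(
  increments=[
    [0, 0, -0.01, 0],
    [0, 0, -0.013, 0],
    [0, 0, -0.014, 0],
    [0, 0, -0.014, 0],
    [0, 0, -0.014, 0],
    [0, 0, -0.014, 0],
    [0, 0, 0, 0],
    [0, 0, 0, 0],
  ],
)

```text
t: 27.12
position: [0.5313, -0.0227, 0.1745]
tool_rot: [-3.141, -0.004, -0.326]
contact_force: [0.3, 0.5, -0.7]
opening: 0.998
grasp_force: 0.0
```

Emit:
arm_command(
  increments=[
    [0, 0.012, 0, 0],
    [0, 0.012, 0, 0],
    [0, 0.012, 0, 0],
    [0, 0.012, 0, 0],
    [0, 0.012, 0, 0],
    [0, 0.012, 0, 0],
    [0, 0.003, 0, 0],
    [0, 0, 0, 0],
  ],
  hand=1,
  grip_force=20,
)

```text
t: 27.78
position: [0.506, -0.0945, 0.1722]
tool_rot: [-3.142, 0.0, -0.328]
contact_force: [0.7, -0.1, 0.6]
opening: 0.0
grasp_force: 0.0
```

```bash
python3 where.py; python3 - <<'E'
from h import *
s=optics.snapshot('side')
cv2.imwrite('pics/c3.png',cv2.cvtColor(cv2.resize(s['img'][120:240,195:315],(600,600),interpolation=cv2.INTER_CUBIC),cv2.COLOR_RGB2BGR))
E
```

```text
t 27.7833 clamp xyz mm -0.1 -83.3 172.2 yaw -18.81 F 0.7 0.11 0.57
```

View pics/c3.png

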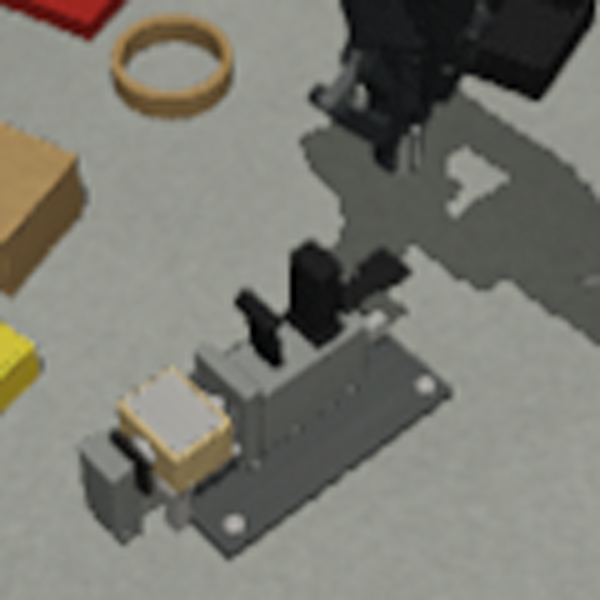

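The shut gripper is over the tab at (375,275), and the trigger (255,320) is let go. The jaw is still held against the pin. Lowering onto the tab.

Emit:
arm_command(
  increments=[
    [0, 0, 0.012, 0],
    [0, 0, 0.012, 0],
    [0, 0, 0.012, 0],
    [0, 0, 0.012, 0],
    [0, 0, 0.012, 0],
    [0, 0, 0.012, 0],
    [0, 0, 0.009, 0],
    [0, 0, 0, 0],
  ],
)

```text
t: 28.5
position: [0.5045, -0.0927, 0.0882]
tool_rot: [-3.142, 0.005, -0.326]
contact_force: [0.0, 0.8, -0.6]
opening: -0.002
grasp_force: 0.0
```

Emit:
arm_command(
  increments=[
    [0, 0, 0.002, 0],
    [0, 0, 0.002, 0],
    [0, 0, 0.002, 0],
    [0, 0, 0.002, 0],
    [0, 0, 0, 0],
    [0, 0, 0, 0],
    [0, 0, 0, 0],
    [0, 0, 0, 0],
  ],
)

```text
t: 29.17
position: [0.5068, -0.0938, 0.084]
tool_rot: [3.141, -0.002, -0.326]
contact_force: [0.3, -1.3, 2.6]
opening: -0.001
grasp_force: 1.3
```

```bash
python3 where.py
```

```text
t 29.1667 clamp xyz mm 0.5 -82.3 84.0 yaw -18.7 F 0.67 -1.2 2.61
```

Contact with the tab. Pressing about 8–9 mm further.

Emit:
arm_command(
  increments=[
    [0, 0, 0.0015, 0],
    [0, 0, 0.0015, 0],
    [0, 0, 0.0015, 0],
    [0, 0, 0.0015, 0],
    [0, 0, 0.0015, 0],
    [0, 0, 0.001, 0],
    [0, 0, 0, 0],
    [0, 0, 0, 0],
  ],
)

```text
t: 29.83
position: [0.5067, -0.0945, 0.0761]
tool_rot: [3.139, -0.001, -0.326]
contact_force: [-2.6, -4.2, 6.9]
opening: 0.0
grasp_force: 4.0
```

Emit:
arm_command(
  increments=[
    [0, 0, 0, 0],
    [0, 0, 0, 0],
    [0, 0, 0, 0],
    [0, 0, 0, 0],
    [0, 0, 0, 0],
    [0, 0, 0, 0],
    [0, 0, 0, 0],
    [0, 0, 0, 0],
  ],
)

```text
t: 30.5
position: [0.5067, -0.0945, 0.076]
tool_rot: [3.14, -0.001, -0.326]
contact_force: [-2.4, -4.2, 7.2]
opening: 0.001
grasp_force: 4.0
```

```bash
python3 where.py
```

```text
t 30.5 clamp xyz mm 0.6 -83.0 76.0 yaw -18.68 F -0.96 -4.75 7.24
```

Near the stop. I'll hold a bit longer and look.

Emit:
arm_command(
  increments=[
    [0, 0, 0.0005, 0],
    [0, 0, 0, 0],
    [0, 0, 0, 0],
    [0, 0, 0, 0],
    [0, 0, 0, 0],
    [0, 0, 0, 0],
    [0, 0, 0, 0],
    [0, 0, 0, 0],
  ],
)

```text
t: 31.17
position: [0.5068, -0.0945, 0.076]
tool_rot: [3.139, -0.001, -0.326]
contact_force: [-3.0, -3.4, 9.5]
opening: -0.006
grasp_force: 5.0
```

Emit:
arm_command(
  increments=[
    [0, 0, 0, 0],
    [0, 0, 0, 0],
    [0, 0, 0, 0],
    [0, 0, 0, 0],
    [0, 0, 0, 0],
    [0, 0, 0, 0],
    [0, 0, 0, 0],
    [0, 0, 0, 0],
  ],
)

```text
t: 31.83
position: [0.5068, -0.0945, 0.076]
tool_rot: [3.139, -0.001, -0.326]
contact_force: [-2.7, -2.9, 9.4]
opening: 0.005
grasp_force: 5.0
```

```bash
python3 where.py; python3 - <<'E'
from h import *
o=np.array([.53246,-.01559]);y=np.array([.31722,.94835]);x=np.array([y[1],-y[0]])
Q=lambda a,b,z:np.r_[o+x*a+y*b,z]
s=optics.snapshot('side')
im=cv2.resize(s['img'][170:240,190:280],(720,560),interpolation=cv2.INTER_CUBIC)
cv2.imwrite('pics/c4.png',cv2.cvtColor(im,cv2.COLOR_RGB2BGR))
f=lambda P:((proj(s,P)-[190,170]+.5)*8-.5).round()
for b in(.110,.113,.116,.119,.122,.138):print(b,'pin axis top of head z73',f(Q(0,b,.073)))
print('block top near corners',f(Q(-.028,.113,.081)),f(Q(.028,.113,.081)))
E
```

```text
t 31.8333 clamp xyz mm 0.7 -83.0 76.0 yaw -18.68 F -1.67 -3.62 9.45
0.11 pin axis top of head z73 [277. 310.]
0.113 pin axis top of head z73 [271. 314.]
0.116 pin axis top of head z73 [265. 319.]
0.119 pin axis top of head z73 [259. 323.]
0.122 pin axis top of head z73 [252. 328.]
0.138 pin axis top of head z73 [218. 352.]
block top near corners [319. 349.] [222. 255.]
```

View pics/c4.png

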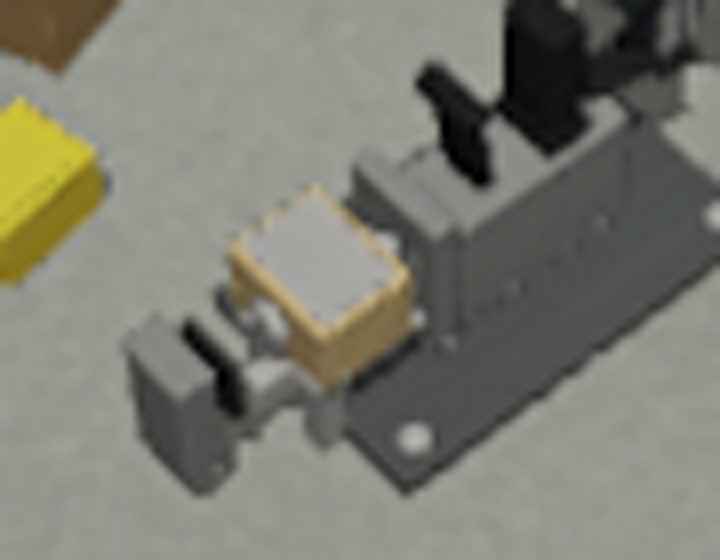

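The jaw is fully back (pad at (215,365), matching the predicted open position). The pin head sits flush on the block face at (262,322), and the trigger is let go. Lifting clear.

Emit:
arm_command(
  increments=[
    [0, 0, -0.004, 0],
    [0, 0, -0.01, 0],
    [0, 0, -0.014, 0],
    [0, 0, -0.014, 0],
    [0, 0, -0.014, 0],
    [0, 0, -0.014, 0],
    [0, 0, -0.014, 0],
    [0, 0, 0, 0],
  ],
)

```text
t: 32.55
position: [0.5077, -0.0935, 0.1614]
tool_rot: [-3.141, -0.005, -0.326]
contact_force: [0.0, -0.4, 1.4]
opening: 0.002
grasp_force: 0.0
```

Emit:
arm_command(
  increments=[
    [0, 0, 0, 0],
    [0, 0, 0, 0],
    [0, 0, 0, 0],
    [0, 0, 0, 0],
    [0, 0, 0, 0],
    [0, 0, 0, 0],
    [0, 0, 0, 0],
    [0, 0, 0, 0],
  ],
)

```text
t: 33.22
position: [0.5062, -0.0934, 0.1582]
tool_rot: [-3.142, 0.0, -0.326]
contact_force: [0.9, -0.4, 0.3]
opening: 0.001
grasp_force: 0.0
```

```bash
python3 where.py; python3 -c "
from rig import job
print(job.finish_job())"
```

```text
t 33.2167 clamp xyz mm -0.2 -82.1 158.2 yaw -18.7 F 0.95 -0.09 0.27
the job is handed in; nothing more can be done
None
```

I handed the job in at 33 s, with no verdict returned: four trigger strokes seated the pin at about 14 N on the pad (estimated from the trigger force), and in the last picture the jaw was fully back, the trigger let go and the block still in the clamp.

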